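# Start the rotisserie clamp knob on its stud

## Robot

A 6-joint arm with a two-finger parallel gripper is mounted at the origin on the work surface. World frame = base frame: x ahead of the robot, y to its left, z up, the work surface at z = 0. Lengths are in m, angles in rad, forces in N, time in s.
With the tool pointing down it reaches from about 0.3 to 0.95 m from the base axis. Payload 3.1 kg.
Tool frame: the origin (TCP) lies midway between the tips of the shut fingers; the grasp point (between the pads) lies 19 mm behind it; z points along the fingers, y is the line along which they close (so a half turn about z gives the same grasp; the last joint's range is limited). The gripper opens to 85 mm and grips with 20 to 120 N. Pads are 22 mm wide; open, the fingers measure 114 mm over their backs; the gripper's body (76 mm by 85 mm) begins 54 mm behind the grasp point. The pads swing forward as they close: fully open they stand 13 mm farther back than shut.
Start: joints at [-1.193, 0.308, 1.634, -0, 1.2, -0.07], TCP at [0.271, -0.563, 0.195] pointing down, gripper open.
Joint ranges: [-3.06, 3.06], [-0.79, 1.96], [0.05, 2.63], [-1.19, 4.34], [0.05, 2.64], [-2.94, 2.94]. Speed limits (rad/s): [2.79, 2.79, 3.14, 3.14, 3.14, 3.14].

## Interface

Orientations are given as [roll, pitch, yaw] about the fixed x, y, z axes, in that order (R = Rz(yaw) Ry(pitch) Rx(roll)).
In Python, from bench import * gives the robot as it stands.
- The arm moves only by the tool carry_out, never from a script. Its argument "plan" is a list of rows, each a list of 6 numbers: the shift along the tool's x, y, z in mm, then the turn, a rotation vector about the tool's x, y, z in degrees. A call has exactly 8 rows; each row is the pose to reach, as a shift and turn from the pose commanded when the call began, along the tool's axes at that moment; what a row does not reach only later rows make up. A row lasts 1/8 s, in which the tool goes at most 62.5 mm and 10.7 degrees, less where a joint would pass 70% of its speed; a pose out of reach is approached as far as the arm can. A call with a gripper value outside its range is refused whole. "claw" is the opening, from 0 (shut) to 1 (fully open), set as the call begins (left out, the last holds). The fingers move at their own pace and stop on an object; the grip force is fixed at half the most. Time passes only in rows, so rows that repeat a pose let the fingers close, or fill a call up. It gives the time, the measured TCP pose, the force, the opening and the grip force at its end, in the units of the state.
- sense(): the state, without advancing time (a new reading comes with each control period).
- read_camera(name): name is "scene" or "top" or "wrist"; returns a dict with "image" (384x512x3 uint8, red, green, blue), "fov_y" (degrees; the focal length in pixels is half the picture's height over the tangent of half this angle, whatever the lens; pixels are square), "cx", "cy" (the principal point, pixels), "world_from_camera" (4x4, takes a point from camera to world coordinates); the wrist camera has in their place "hand_eye" (4x4, takes a point from camera to tool coordinates, whose origin is the TCP and whose axes are the flange's). Camera axes: x right, y up, looking along -z (the intrinsics and any distortion apply to the point x, -y, -z); pixel columns grow to the right and rows downward; lengths in m; the calibration is good to about 2 mm. A picture is of the moment at which its call begins: read the wrist's pose just before it. There is no depth.
- job_done(): hands the job in; it is judged then, once.
Trained networks look in the newest picture that a camera, given by its name, has taken for a name from the list of things; names that differ only in an ending like _2 or _b are one class to them, and where a whole thing is asked for, a point or a joint stands for the part that bears it (a point fixed in the world has none). Each returns a list of dicts, best first, with "score" (0 to 1); they miss things now and then, are a little off and sometimes report something else, mostly with a low value. They report only what shows in the picture. A call takes as long as a camera call. They do not tell look-alikes from the thing itself.
- look_for(camera, name): "position" ([column, row] in pixels, amid what is visible of it).
- cut_out(camera, name): "mask" (384x512 bool, what is visible of it) and "position" ([column, row] in pixels, amid what is visible of it).
The state is a dict: "clock": time; "joint_pos": joint angles; "dq": joint speeds; "effort": joint torques, N m; "position": TCP position; "ee_rot": TCP orientation; "contact_force": force on the tool from outside, world axes, zero at the start; "torque": the same for the moment, N m; "opening": finger opening in m; "grip_force": force on a finger pad.
Only numpy, scipy, OpenCV 4.12 (cv2) and the standard library are available. Lean on these libraries where they do the work, as an engineer would, in place of code of your own. Each camera call takes 0.05 s, during which the arm holds its last target. There are 200 camera calls.

## Task

Take the red-handled clamp knob from the turntable and set it upright over the threaded stud of the rotisserie clamp. Pressing lightly, turn it backwards (counter-clockwise from above) until its thread clicks down into the start, then forwards (clockwise) until it is fully home, never forcing it, and let go. Leave the other things on the ledge where they are.

Things in the scene. Friction and masses are not known exactly. Their poses are not given: they have to be found in the camera images.
- knob_centre (a point): Centre (on the axis, half-way up) of the loose clamp knob standing upright on the turntable: 120 g, 64 mm tall. Lower half: black round skirt, 48 mm across, open below. Upper half: red paddle handle 46 mm long (this frame's x), 14 mm thick (y), from 0 to 32 mm above this point. z is up the knob's axis. Keep fingertips above this level, or they strike the skirt's top.
- knob_grip (a point): Point on the knob's axis in the paddle, 21 mm above knob_centre, 11 mm below the paddle's top: the height to pinch, across the 14 mm (y).
- knob_lugs (a point): On the knob's axis, 1 mm above its underside: level of the undersides of 4 steel lugs inside the skirt's rim, along this frame's +-x and +-y, each 5 mm wide (18 degrees) and 4 mm thick, 27 mm free between opposite ones. 31 mm below knob_centre.
- stud_foot (a point): Foot of the fixed threaded stud, on its vertical axis, at the top of the clamp's grey pedestal 40 mm above the ledge. Core 24 mm thick, 1.5 mm play all round to the knob. Heights of knob_centre above this point: 47 mm riding on the ridges (51 on a stop wall), 40 or less to pass under the ridges, 34 pressed to the bottom, 36.5 when home.
- stud_tip (a point): Tip of the stud's nose, 28 mm above stud_foot: a cone, 10 mm wide at the tip and 24 mm wide 8 mm lower, which centres the knob. The stud sits on spring washers: pressed from above it yields up to 4 mm (about 2.5 N at first, then 5 N per mm) and is rigid below that; it does not yield upwards or turn.
- stud_ridges (a point): On the stud's axis, 16 mm above its foot: level of the flat tops of its 4 thread ridges (38 mm across). Each quarter turn has a ridge, a slot 29 degrees wide open from above and a stop wall 20 mm high from the foot. HOW THEY LIE AROUND THE STUD DIFFERS EVERY TIME and this frame's yaw does not show it: find the slots by feel.
- clamp: The fixed rotisserie clamp: dark base 130 x 100 x 14 mm, pedestal 62 mm wide with the stud, rod fork 103 mm tall, 62 mm to +x of the stud. Origin on the stud's axis at ledge height. Lugs on the ridges turned forwards jam on the walls; turned back (counter-clockwise from above) at most 80 degrees they come over the slots, then meet a wall. Over 50 N between knob and clamp is forcing.
- plate_top (a point): On the stud's axis, 12 mm above its foot: top of the sprung brass plate, 54 mm across, which yields downwards 9.5 mm and pushes the knob's underside up, about 3 N at first to 6 N at the bottom. So press the knob with 7 to 12 N while turning it back; it then drops 10 mm or more (the click). Let go there, it springs up again.
- spring_plate (a joint): How far the sprung plate is pushed down, in m: 0 free, 0.0075 when the knob is home, 0.0095 at the bottom. After the click, turning forwards (clockwise) 60 degrees takes the lugs from wall to wall under the ridges, whose sloped undersides draw the knob down and hold it; it is home in the last 20 degrees.
- knob: The same clamp knob; origin on its axis at the rim of its skirt (its underside), 32 mm below knob_centre.
- turntable: White ceramic turntable with a blue edge, 280 mm across, top 22 mm above the ledge; it stands fixed. Origin under its centre.
- shaker: Glass shaker with steel top, 52 mm across, 86 mm tall, on the turntable. Origin at its underside. Leave it.
- sauce_cup: Small steel sauce cup, 58 mm across, 35 mm tall, on the turntable. Origin at its underside. Leave it.
- pinch_bowl: Yellow pinch bowl, 76 mm across, 32 mm tall, on the turntable. Origin at its underside. Leave it.
- lighter: Orange lighter lying on the ledge, 78 x 24 x 12 mm. Leave it.
- scraper: Stubby grill scraper lying on the ledge, about 175 mm long with a wooden handle. Leave it.
- relish: Relish jar with a green cap, 64 mm across, 85 mm tall, on the ledge. Leave it.
There are look-alikes about, which are no part of the job. Leave any pink look-alike of the clamp alone. What is shaped like the knob but purple is not meant.

How it is judged:
By the outcome, as a careful person would: the job done as asked, in the order asked, and still so for the second after the job is handed in, with the robot touching nothing.
It also fails if it takes over 72 s, if anything falls off the work surface, if the arm or the gripper's body presses on something with over 40 N, if the wrist force passes 120 N, or if a joint passes its speed limit or range.

## Working session

There is one attempt and no reset: what is moved stays moved. The work goes in short steps, Python scripts to look and compute and a tool call to move; the robot and the scene stay as the last step left them, time stands still between calls to the robot, and variables do not carry over. Pictures are saved under pics/ and viewed, at most 10 in all, crops included, and the job is handed in when it is done.

Besides the shell and the picture viewer there is one more tool, called after "Request:" by a JSON object that holds its "op" and its "data", one argument or row to a line. carry_out: Moves the arm, as the interface text tells. Its arguments: {"type":"object","properties":{"plan":{"type":"array"},"claw":{"type":"number"}},"required":["plan"]}

```bash
mkdir -p pics; cat > h.py <<'E'
from bench import *
import numpy as np, cv2
from scipy.spatial.transform import Rotation as R
def cam(n):
    s=sense(); c=read_camera(n)
    if n=="wrist":
        T=np.eye(4);T[:3,:3]=R.from_euler('xyz',s["ee_rot"]).as_matrix();T[:3,3]=s["position"]
        c["W"]=T@np.array(c["hand_eye"])
    else: c["W"]=np.array(c["world_from_camera"])
    c["f"]=192/np.tan(np.radians(c["fov_y"])/2)
    return c
def ray(c,p):
    d=np.array([(p[0]-c["cx"])/c["f"],-(p[1]-c["cy"])/c["f"],-1]); d=c["W"][:3,:3]@d
    return c["W"][:3,3],d/np.linalg.norm(d)
def tri(rs):
    A=sum(np.eye(3)-np.outer(d,d) for o,d in rs); b=sum((np.eye(3)-np.outer(d,d))@o for o,d in rs)
    return np.linalg.solve(A,b)
def atz(c,p,z):
    o,d=ray(c,p); return o+d*(z-o[2])/d[2]
def pix(c,X):
    q=np.linalg.inv(c["W"])@np.append(X,1); return [c["cx"]+c["f"]*q[0]/-q[2],c["cy"]-c["f"]*q[1]/-q[2]]
def save(n,im): cv2.imwrite("pics/"+n,cv2.cvtColor(im,cv2.COLOR_RGB2BGR))
E
python3 - <<'E'
from h import *
s=sense();print({k:np.round(v,3) for k,v in s.items()})
ims=[]
for n in ["scene","top","wrist"]:
    c=cam(n);print(n,{k:(v if np.ndim(v)==0 else np.round(v,3).tolist()) for k,v in c.items() if k!="image"})
    ims.append(c["image"])
    for k in ["knob","knob_grip","knob_centre","clamp","stud_tip","stud_foot"]:
        print(k,[(np.round(r["position"]).tolist(),round(r["score"],2)) for r in look_for(n,k)[:4]])
save("a.png",cv2.resize(np.hstack(ims[:2]),(800,300)))
save("s.png",cv2.resize(ims[0],(800,600)));save("t.png",cv2.resize(ims[1],(800,600)));save("w.png",ims[2])
E
```

```text
{'clock': np.float64(0.0), 'joint_pos': array([-1.193,  0.309,  1.635, -0.   ,  1.2  , -0.07 ]), 'dq': array([-0.001, -0.002, -0.001, -0.001,  0.002,  0.   ]), 'effort': array([ 2.0000e-03, -4.1525e+01, -2.7667e+01, -0.0000e+00,  1.0000e-02,
       -0.0000e+00]), 'position': array([ 0.27 , -0.563,  0.193]), 'ee_rot': array([-3.139, -0.   ,  0.448]), 'contact_force': array([-0.491, -0.408,  0.291]), 'torque': array([-0.012,  0.024,  0.028]), 'grip_force': np.float64(0.0), 'opening': np.float64(0.085)}
scene {'fov_y': 44.0523190666647, 'cx': 250.23353070556217, 'cy': 191.2509543705451, 'world_from_camera': [[0.351, -0.497, 0.793, 1.583], [0.936, 0.186, -0.298, -0.433], [0.0, 0.848, 0.531, 0.769], [0.0, 0.0, 0.0, 1.0]], 'W': [[0.351, -0.497, 0.793, 1.583], [0.936, 0.186, -0.298, -0.433], [0.0, 0.848, 0.531, 0.769], [0.0, 0.0, 0.0, 1.0]], 'f': np.float64(474.592700716249)}
knob [([310.0, 177.0], 0.64), ([273.0, 164.0], 0.64)]
knob_grip [([270.0, 162.0], 0.74), ([308.0, 176.0], 0.53)]
knob_centre [([307.0, 178.0], 0.78), ([271.0, 163.0], 0.52)]
clamp [([206.0, 212.0], 0.92)]
stud_tip [([2
[... 586 characters left out ...]
.0], 0.39)]
knob_centre [([162.0, 224.0], 0.8), ([180.0, 294.0], 0.69)]
clamp [([316.0, 140.0], 0.9), ([289.0, 217.0], 0.85), ([397.0, 181.0], 0.74)]
stud_tip [([288.0, 217.0], 0.94), ([316.0, 136.0], 0.74)]
stud_foot [([286.0, 216.0], 0.75), ([314.0, 138.0], 0.73)]
wrist {'fov_y': 60.90085733795964, 'cx': 254.40049641956548, 'cy': 189.69131518666393, 'hand_eye': [[0.001, 0.962, 0.272, 0.07], [1.0, -0.001, 0.0, 0.0], [0.0, 0.272, -0.962, -0.18], [0.0, 0.0, 0.0, 1.0]], 'W': [[0.434, 0.867, 0.245, 0.334], [-0.901, 0.418, 0.118, -0.533], [-0.0, -0.272, 0.962, 0.375], [0.0, 0.0, 0.0, 1.0]], 'f': np.float64(326.59713653357153)}
knob []
knob_grip []
knob_centre []
clamp []
stud_tip []
stud_foot []
```

View pics/s.png

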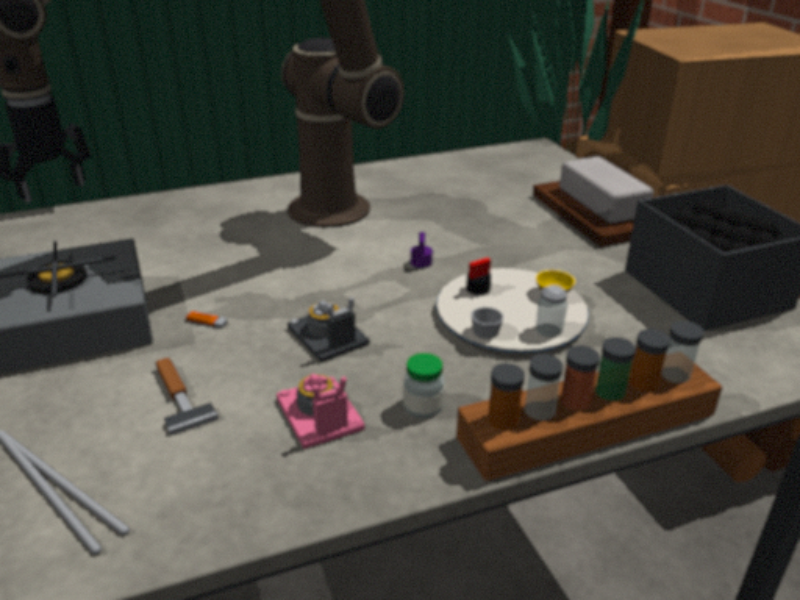

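View pics/t.png

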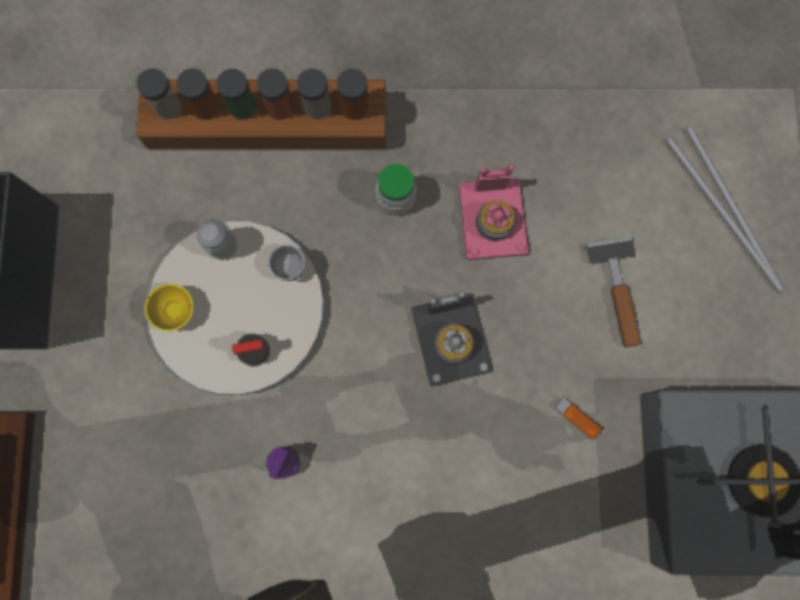

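Candidates for the knob are red at top (160,223) / scene (306,177) and purple at top (181,297) / scene (270,162). I choose the red one on the turntable. For the clamp it's dark at top (290,218) / scene (208,210), and pink at top (316,140), which I'll leave alone. Next is rough triangulation.

```bash
cat >> h.py <<'E'
def redmask(c):
    h=cv2.cvtColor(c["image"],cv2.COLOR_RGB2HSV); m=((h[...,0]<6)|(h[...,0]>174))&(h[...,1]>170)&(h[...,2]>70)
    n,l,st,ce=cv2.connectedComponentsWithStats(m.astype(np.uint8))
    i=1+np.argmax(st[1:,4]); return l==i,st[i],ce[i]
E
python3 - <<'E'
from h import *
cs=[cam("scene"),cam("top")]
rs=[]
for c in cs:
    m,st,ce=redmask(c);print(st,ce);rs.append(ray(c,ce))
X=tri(rs);print("red",X, [pix(c,X) for c in cs])
print("stud top@.065",atz(cs[1],(290.5,218.5),.06),"scene",atz(cs[0],(207,200),.06), "tri",tri([ray(cs[1],(290.5,218.5)),ray(cs[0],(207,200))]))
i=cs[1]["image"][190:260,120:340]; save("c.png",cv2.resize(i,None,fx=3.5,fy=3.5,interpolation=cv2.INTER_CUBIC))
E
```

```text
[300 165  13  13  94] [306.05319149 170.5106383 ]
[150 218  17   7  79] [158.13924051 221.21518987]
red [0.49487239 0.15338759 0.07485809] [[np.float64(306.4484891975675), np.float64(170.43646295862885)], [np.float64(158.6157765054075), np.float64(221.4042671585326)]]
stud top@.065 [ 0.50317696 -0.15633108  0.06      ] scene [ 0.52379678 -0.16161082  0.06      ] tri [ 0.50485393 -0.1571129   0.04740403]
```

View pics/c.png

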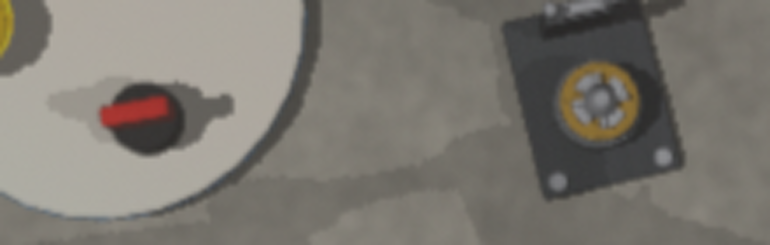

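The crop confirms it: red paddle over a black skirt at top (158,221), and the dark clamp with brass plate and stud at top (291,218). Now moving over the knob.

Request:
{"op": "carry_out", "data": {
  "plan": [
    [513,-548,10,0,0,-72],
    [513,-548,10,0,0,-72],
    [513,-548,10,0,0,-72],
    [513,-548,10,0,0,-72],
    [513,-548,10,0,0,-72],
    [513,-548,10,0,0,-72],
    [513,-548,10,0,0,-72],
    [513,-548,10,0,0,-72]
  ],
  "claw": 1
}}

```text
clock: 2.15
position: [0.4212, -0.0847, 0.1885]
ee_rot: [3.14, 0.001, 1.705]
contact_force: [1.2, 0.2, -0.1]
opening: 0.0853
grip_force: 0.0
```

```bash
cat >> h.py <<'E'
def delta(P,yaw):
    s=sense();r=R.from_euler('xyz',s["ee_rot"]);d=r.inv().apply(np.array(P)-s["position"])*1000
    rv=(r.inv()*R.from_euler('xyz',[np.pi,0,np.radians(yaw)])).as_rotvec(degrees=True)
    print("t",s["clock"],"pos",np.round(s["position"],4),"rot",np.round(np.degrees(s["ee_rot"]),1),"j",np.round(s["joint_pos"],2),"F",np.round(s["contact_force"],1),"-> delta",np.round(d,1),np.round(rv,1))
E
python3 -c "
from h import *
delta([.495,.153,.17],98)"
```

```text
t 2.15 pos [ 0.4212 -0.0847  0.1885] rot [179.9   0.   97.7] j [-0.3  -0.08  2.08 -0.    1.14 -0.43] F [ 1.2  0.2 -0.1] -> delta [225.7 104.9  18.5] [ 0.1  0.  -0.3]
```

Request:
{"op": "carry_out", "data": {
  "plan": [
    [226,105,18,0,0,0],
    [226,105,18,0,0,0],
    [226,105,18,0,0,0],
    [226,105,18,0,0,0],
    [226,105,18,0,0,0],
    [226,105,18,0,0,0],
    [226,105,18,0,0,0],
    [226,105,18,0,0,0]
  ]
}}

```text
clock: 3.15
position: [0.4944, 0.1502, 0.1703]
ee_rot: [3.141, 0.0, 1.702]
contact_force: [0.1, -0.2, 0.5]
opening: 0.0853
grip_force: 0.0
```

```bash
python3 - <<'E'
from h import *
c=cam("wrist"); m,st,ce=redmask(c); print(st,ce)
r=cv2.minAreaRect(np.argwhere(m)[:,::-1].astype(np.float32)); print(r)
print(atz(c,ce,.075))
q=cv2.boxPoints(r); print([np.round(atz(c,p,.086),4).tolist() for p in q])
t=cam("top"); m2,_,ce2=redmask(t); print("tri",tri([ray(c,ce),ray(t,ce2)]))
for k in ["knob_centre","knob_grip"]: print(k,[(np.round(x["position"]),round(x["score"],2)) for x in look_for("wrist",k)])
save("w1.png",c["image"]); delta([.495,.153,.17],98)
E
```

```text
[246 145  19  58 933] [255.11146838 173.29581994]
((255.07582092285156, 173.59164428710938), (57.03062057495117, 17.3137149810791), 87.27368927001953)
[0.49517296 0.15631674 0.075     ]
[[0.4837, 0.1806, 0.086], [0.4975, 0.1831, 0.086], [0.5065, 0.1355, 0.086], [0.492, 0.1328, 0.086]]
tri [0.49585916 0.15429931 0.0664951 ]
knob_centre [(array([ 81., 186.]), 0.9), (array([257., 166.]), 0.75)]
knob_grip [(array([254., 168.]), 0.95), (array([ 82., 188.]), 0.89), (array([318., 129.]), 0.45)]
t 3.35 pos [0.4946 0.1508 0.1702] rot [180.   -0.   97.6] j [ 0.21  0.13  1.91 -0.    1.11  0.08] F [-0.4  0.1  0.2] -> delta [2.1 0.7 0.2] [ 0.  -0.  -0.4]
```

View pics/w1.png

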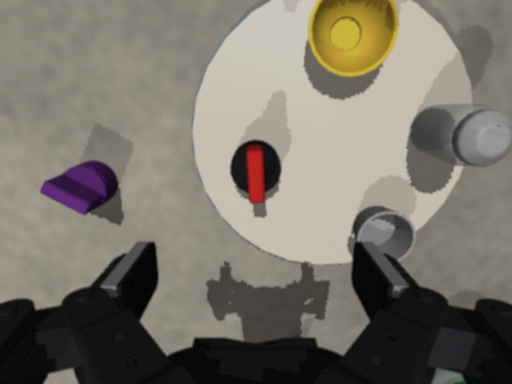

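The close view shows the red knob at (255,172), with purple separate at (80,187). I'll descend part-way while aligning, then take the second view.

```bash
python3 -c "
from h import *
delta([.495,.1553,.115],100)"
```

```text
t 3.35 pos [0.4946 0.1508 0.1702] rot [180.   -0.   97.6] j [ 0.21  0.13  1.91 -0.    1.11  0.08] F [-0.4  0.1  0.2] -> delta [ 4.4  1.  55.2] [ 0.  -0.  -2.4]
```

Request:
{"op": "carry_out", "data": {
  "plan": [
    [4,1,55,0,0,-2.5],
    [4,1,55,0,0,-2.5],
    [4,1,55,0,0,-2.5],
    [4,1,55,0,0,-2.5],
    [4,1,55,0,0,-2.5],
    [4,1,55,0,0,-2.5],
    [4,1,55,0,0,-2.5],
    [4,1,55,0,0,-2.5]
  ]
}}

```text
clock: 4.35
position: [0.495, 0.1556, 0.1151]
ee_rot: [3.142, 0.0, 1.748]
contact_force: [-0.6, -0.2, 0.7]
opening: 0.0857
grip_force: 0.0
```

```bash
python3 - <<'E'
from h import *
c=cam("wrist"); m,st,ce=redmask(c); print(st,ce)
r=cv2.minAreaRect(np.argwhere(m)[:,::-1].astype(np.float32)); print(r)
q=cv2.boxPoints(r); print([np.round(atz(c,p,.086),4).tolist() for p in q], c["W"][:3,3])
rows=np.argwhere(m)
for rr in np.unique(rows[:,0])[::8]:
    cc=rows[rows[:,0]==rr][:,1]; print(rr,cc.min(),cc.max(),c["image"][rr,int(cc.mean())])
delta([.495,.1553,.0565],100)
E
```

```text
[ 243  163   22   71 1398] [253.93276109 197.75965665]
((253.5, 198.0), (70.0, 21.0), 90.0)
[[0.4837, 0.182, 0.086], [0.4971, 0.1844, 0.086], [0.5062, 0.1361, 0.086], [0.4919, 0.1335, 0.086]] [0.48388843 0.22349323 0.29518297]
163 249 259 [76 13 10]
171 245 263 [127  26  23]
179 244 264 [173  35  30]
187 244 264 [173  36  32]
195 244 264 [172  33  30]
203 244 264 [172  34  31]
211 244 264 [170  32  29]
219 245 263 [170  34  28]
227 246 262 [170  35  32]
t 4.4 pos [0.4949 0.1556 0.115 ] rot [-180.    -0.   100.2] j [0.22 0.2  1.95 0.   0.99 0.04] F [-0.1 -0.   0.3] -> delta [-0.3  0.  58.5] [-0.  -0.   0.2]
```

Request:
{"op": "carry_out", "data": {
  "plan": [
    [1,0,20,0,0,0],
    [1,0,40,0,0,0],
    [1,0,50,0,0,0],
    [1,0,57.5,0,0,0],
    [1,0,57.5,0,0,0],
    [1,0,57.5,0,0,0],
    [1,0,57.5,0,0,0],
    [1,0,57.5,0,0,0]
  ]
}}

```text
clock: 5.4
position: [0.4951, 0.1567, 0.058]
ee_rot: [3.141, -0.0, 1.748]
contact_force: [-0.1, -0.2, 0.2]
opening: 0.0853
grip_force: 0.0
```

Request:
{"op": "carry_out", "data": {
  "plan": [
    [0,0,0,0,0,0],
    [0,0,0,0,0,0],
    [0,0,0,0,0,0],
    [0,0,0,0,0,0],
    [0,0,0,0,0,0],
    [0,0,0,0,0,0],
    [0,0,0,0,0,0],
    [0,0,0,0,0,0]
  ],
  "claw": 0
}}

```text
clock: 6.4
position: [0.4948, 0.1566, 0.0575]
ee_rot: [3.142, -0.0, 1.748]
contact_force: [-1.0, -0.5, -0.0]
opening: -0.0001
grip_force: 0.0
```

The fingers closed on nothing, so I need to look.

```bash
python3 - <<'E'
from h import *
c=cam("wrist"); s=cam("scene"); t=cam("top")
for k in (c,s,t):
    try: m,st,ce=redmask(k); print(st,ce)
    except Exception as e: print(e)
a=c["image"]; b=cv2.resize(s["image"][130:226,240:368],(512,384),interpolation=cv2.INTER_CUBIC)
save("m.png",cv2.resize(np.hstack([a,b]),(800,300)))
E
```

```text
[ 240  184   28   46 1181] [253.42929721 207.28027096]
[301 164  12  14 108] [306.4537037  170.87037037]
attempt to get argmax of an empty sequence
```

View pics/m.png

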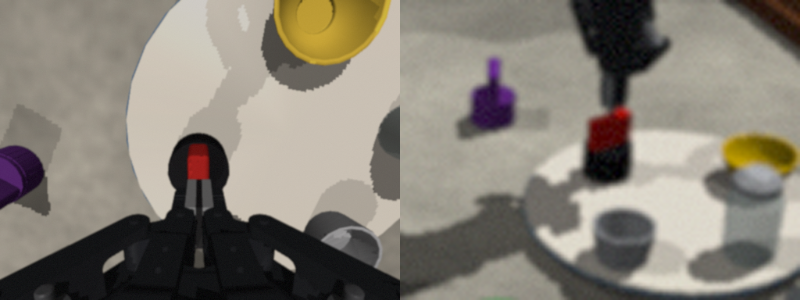

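```bash
python3 - <<'E'
from h import *
c=cam("wrist"); s=cam("scene")
print(sense()["opening"],sense()["grip_force"],pix(c,sense()["position"]))
m,st,ce=redmask(c)
for row in (186,195,205,215,225,229): 
    cc=np.where(m[row])[0]; print(row,cc.min(),cc.max(),c["image"][row,254],np.round(atz(c,(254,row),.086),4)) 
save("m2.png",np.hstack([cv2.resize(c["image"][165:305,190:320],(400,431),interpolation=cv2.INTER_CUBIC),cv2.resize(s["image"][145:199,282:332],(400,431),interpolation=cv2.INTER_CUBIC)]))
E
```

```text
-0.0002318776026619653 0.0 [np.float64(252.66667981711439), np.float64(219.28707833876538)]
186 244 263 [100  18  15] [0.4906 0.1843 0.086 ]
195 241 265 [107  21  18] [0.4914 0.1798 0.086 ]
205 240 267 [155  31  28] [0.4923 0.1748 0.086 ]
215 240 267 [158  34  30] [0.4933 0.1697 0.086 ]
225 240 267 [155  31  28] [0.4942 0.1645 0.086 ]
229 252 257 [103  22  19] [0.4946 0.1624 0.086 ]
```

View pics/m2.png

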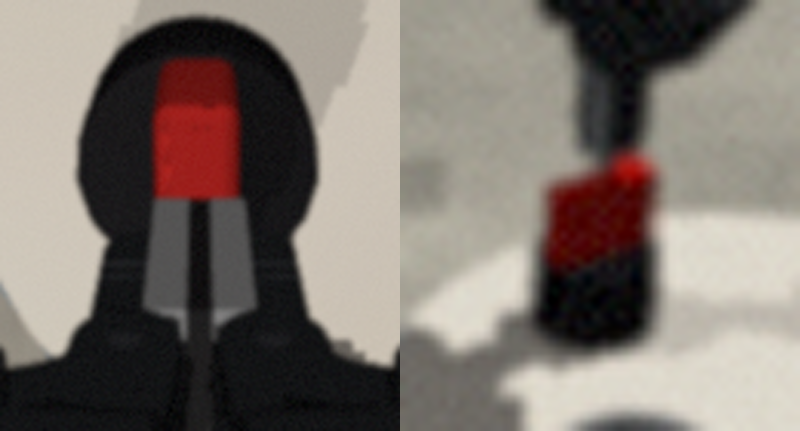

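The shut fingertips appear to stand above the paddle top, although the reported TCP is at 0.0575. So the real tips look about 35 mm short of the reported TCP. I'll raise the arm and measure the shut tips.

Request:
{"op": "carry_out", "data": {
  "plan": [
    [0,0,-25,0,0,0],
    [0,0,-60,0,0,0],
    [0,0,-80,0,0,0],
    [0,0,-80,0,0,0],
    [0,0,-80,0,0,0],
    [0,0,-80,0,0,0],
    [0,0,-80,0,0,0],
    [0,0,-80,0,0,0]
  ],
  "claw": 0
}}

```text
clock: 7.65
position: [0.4945, 0.1565, 0.1369]
ee_rot: [-3.141, 0.0, 1.748]
contact_force: [-1.0, 0.5, -0.1]
opening: 0.0003
grip_force: 0.0
```

```bash
python3 - <<'E'
from h import *
s=cam("scene");c=cam("wrist");S=sense();P=S["position"];print(P,S["opening"])
for z in (0,.02,.03,.04,.05): print(z,"scene",np.round(pix(s,P+[0,0,z]),1),"wrist front",np.round(pix(c,P+R.from_euler('xyz',S["ee_rot"]).apply([.011,0,-z])),1))
u,v=[int(round(x)) for x in pix(s,P)]; print(u,v)
save("m3.png",np.hstack([cv2.resize(c["image"][165:305,190:320],(400,431),interpolation=cv2.INTER_CUBIC),cv2.resize(s["image"][v-40:v+14,u-25:u+25],(400,431),interpolation=cv2.INTER_CUBIC)]))
E
```

```text
[0.49465958 0.15657349 0.13724045] -0.00018897469072816416
0 scene [308.8 151.5] wrist front [252.9 201.6]
0.02 scene [309.2 145.2] wrist front [252.7 213.3]
0.03 scene [309.5 142.1] wrist front [252.5 220.3]
0.04 scene [309.7 138.9] wrist front [252.4 228.1]
0.05 scene [309.9 135.7] wrist front [252.2 237. ]
309 151
```

View pics/m3.png

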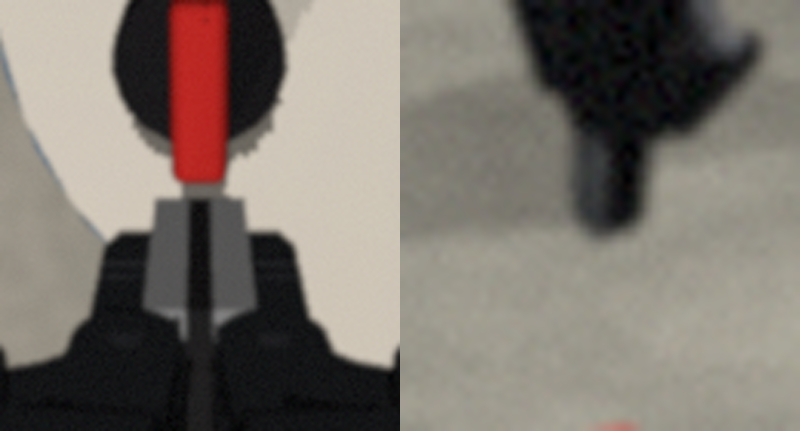

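The tips sit about 38 mm behind the reported TCP: wrist row 229 and scene row 140 both agree. I'll correct for that, open, and descend to a reported z of about 0.021.

Request:
{"op": "carry_out", "data": {
  "plan": [
    [0,0,0,0,0,0],
    [0,0,0,0,0,0],
    [0,0,0,0,0,0],
    [0,0,10,0,0,0],
    [0,0,40,0,0,0],
    [0,0,70,0,0,0],
    [0,0,90,0,0,0],
    [0,0,90,0,0,0]
  ],
  "claw": 1
}}

```text
clock: 8.75
position: [0.4923, 0.156, 0.0451]
ee_rot: [-3.136, 0.0, 1.748]
contact_force: [-0.1, 0.1, 0.5]
opening: 0.0855
grip_force: 0.0
```

Request:
{"op": "carry_out", "data": {
  "plan": [
    [0,0,8,0,0,0],
    [0,0,15,0,0,0],
    [0,0,20,0,0,0],
    [0,0,25,0,0,0],
    [0,0,25,0,0,0],
    [0,0,25,0,0,0],
    [0,0,25,0,0,0],
    [0,0,25,0,0,0]
  ]
}}

```text
clock: 9.75
position: [0.495, 0.1566, 0.0227]
ee_rot: [3.141, 0.0, 1.748]
contact_force: [-0.4, -0.2, -0.0]
opening: 0.0855
grip_force: 0.0
```

Request:
{"op": "carry_out", "data": {
  "plan": [
    [0,0,0,0,0,0],
    [0,0,0,0,0,0],
    [0,0,0,0,0,0],
    [0,0,0,0,0,0],
    [0,0,0,0,0,0],
    [0,0,0,0,0,0],
    [0,0,0,0,0,0],
    [0,0,0,0,0,0]
  ],
  "claw": 0
}}

```text
clock: 10.75
position: [0.4949, 0.1566, 0.0226]
ee_rot: [3.141, -0.0, 1.748]
contact_force: [-0.2, 0.6, 1.8]
opening: 0.0129
grip_force: 58.8
```

Gripped at 12.9 mm opening with 59 N. Now lifting and carrying it to a point beside the stud.

Request:
{"op": "carry_out", "data": {
  "plan": [
    [0,0,-20,0,0,0],
    [0,0,-60,0,0,0],
    [0,0,-110,0,0,0],
    [-40,-5,-137,0,0,0],
    [-90,-11,-137,0,0,0],
    [-140,-17,-137,0,0,0],
    [-190,-23,-137,0,0,0],
    [-230,-28,-137,0,0,0]
  ]
}}

```text
clock: 11.75
position: [0.5071, -0.0765, 0.159]
ee_rot: [-3.141, -0.0, 1.747]
contact_force: [0.4, -0.2, -1.7]
opening: 0.013
grip_force: 58.6
```

Request:
{"op": "carry_out", "data": {
  "plan": [
    [-50,-6,0,0,0,0],
    [-90,-12,0,0,0,0],
    [-125,-16,0,0,0,0],
    [-141,-18,0,0,0,0],
    [-141,-18,0,0,0,0],
    [-141,-18,0,0,0,0],
    [-141,-18,0,0,0,0],
    [-141,-18,0,0,0,0]
  ]
}}

```text
clock: 12.75
position: [0.515, -0.2157, 0.1596]
ee_rot: [3.142, -0.0, 1.749]
contact_force: [-0.4, 0.3, -1.3]
opening: 0.0133
grip_force: 58.6
```

```bash
cat >> h.py <<'E'
def brass(c,roi=None):
    h=cv2.cvtColor(c["image"],cv2.COLOR_RGB2HSV); m=((h[...,0]>10)&(h[...,0]<28)&(h[...,1]>110)&(h[...,2]>60)).astype(np.uint8)
    if roi is not None: k=np.zeros_like(m); k[roi[1]:roi[3],roi[0]:roi[2]]=1; m*=k
    p=cv2.findNonZero(m); return p,m
E
python3 - <<'E'
from h import *
c=cam("wrist");t=cam("top")
delta([.504,-.157,.16],100)
X=np.array([.504,-.157,.052]); u,v=pix(c,X);print("pred",u,v,pix(t,X))
for n,k in(("w",c),("t",t)):
    u,v=pix(k,X);w=75 if n=="w" else 15
    p,m=brass(k,[max(0,int(u-w)),max(0,int(v-w)),int(u+w),int(v+w)])
    e=cv2.fitEllipse(cv2.convexHull(p)); print(n,len(p),e,np.round(atz(k,e[0],.052),4))
    k["e"]=e[0]
print("tri",tri([ray(c,c["e"]),ray(t,t["e"])]))
print([(np.round(x["position"]),round(x["score"],2)) for x in look_for("wrist","stud_tip")])
save("w3.png",c["image"])
E
```

```text
t 12.85 pos [ 0.5151 -0.2161  0.1596] rot [180.    0.  100.2] j [-0.48  0.22  1.82  0.    1.1  -0.65] F [-0.6  0.3 -1.3] -> delta [60.1 -0.4 -0.4] [0.  0.  0.2]
pred 252.97424699201355 108.73015980916502 [np.float64(290.48418571956637), np.float64(218.57548948253435)]
w 1604 ((255.24822998046875, 107.50245666503906), (61.62737274169922, 64.58869934082031), 178.3795166015625) [ 0.5057 -0.1556  0.052 ]
t 103 ((288.5364074707031, 217.56423950195312), (16.415292739868164, 21.515365600585938), 19.836851119995117) [ 0.5064 -0.1524  0.052 ]
tri [ 0.50646655 -0.15433083  0.04634635]
[(array([442., 210.]), 0.88), (array([272., 105.]), 0.69)]
```

View pics/w3.png

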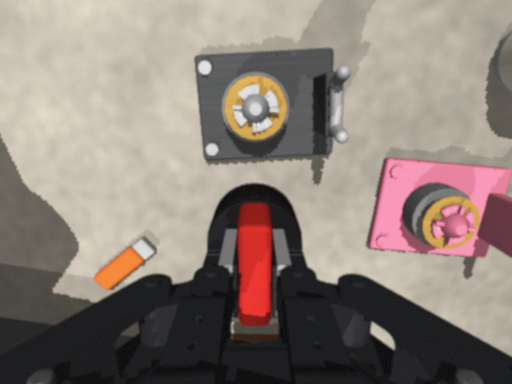

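Stud is at (255,107) of the dark clamp, and the knob is held straight with its skirt front edge at row ~185. Next I'll measure where the knob axis lies in the hand.

```bash
python3 - <<'E'
from h import *
c=cam("wrist"); g=c["image"].max(2).astype(int)
H=np.array(c["hand_eye"])
def tool(p,z):
    d=np.array([(p[0]-c["cx"])/c["f"],-(p[1]-c["cy"])/c["f"],-1]); d=H[:3,:3]@d; o=H[:3,3]; return np.round((o+d*(z-o[2])/d[2])*1000,1)
col=g[165:215,255]; print(col.tolist())
edge=[]
for x in range(225,286,5):
    r=np.where(g[165:230,x]<70)[0]; edge.append((x,165+r[0]))
print(edge); print([tool(e,0).tolist()[:2] for e in edge])
P=np.array([tool(e,0)[:2] for e in edge])
from scipy.optimize import least_squares
for z in (0,):
    print(least_squares(lambda q:np.hypot(P[:,0]-q[0],P[:,1]-q[1])-24,[0,0]).x)
m,st,ce=redmask(c); print(st,[tool((254,st[1]),z) for z in(-.063,-.031)])
E
```

```text
[183, 184, 186, 187, 190, 191, 193, 194, 197, 197, 198, 198, 199, 200, 201, 201, 194, 162, 107, 52, 21, 21, 22, 20, 21, 22, 19, 19, 22, 21, 22, 28, 29, 25, 23, 34, 38, 74, 115, 137, 139, 142, 141, 140, 144, 144, 145, 145, 145, 145]
[(225, np.int64(196)), (230, np.int64(192)), (235, np.int64(188)), (240, np.int64(186)), (245, np.int64(185)), (250, np.int64(184)), (255, np.int64(184)), (260, np.int64(185)), (265, np.int64(185)), (270, np.int64(187)), (275, np.int64(189)), (280, np.int64(193)), (285, np.int64(197))]
[[14.3, -16.0], [16.7, -13.0], [19.1, -10.1], [20.3, -7.2], [20.8, -4.4], [21.4, -1.5], [21.4, 1.3], [20.9, 4.2], [20.9, 7.0], [19.7, 9.9], [18.5, 12.8], [16.1, 15.7], [13.7, 18.6]]
[-2.54225047  0.91684596]
[ 237  203   36  123 3983] [array([ 30.6,   0.9, -63. ]), array([ 20.2,   0.8, -31. ])]
```

Request:
{"op": "carry_out", "data": {
  "plan": [
    [30,0,0,0,0,0],
    [63,0,0,0,0,0],
    [63,0,10,0,0,0],
    [63,0,35,0,0,0],
    [63,0,60,0,0,0],
    [63,0,75,0,0,0],
    [63,0,75,0,0,0],
    [63,0,75,0,0,0]
  ]
}}

```text
clock: 13.95
position: [0.5047, -0.1552, 0.0852]
ee_rot: [3.14, 0.001, 1.748]
contact_force: [-0.1, -0.2, -0.8]
opening: 0.013
grip_force: 58.6
```

Request:
{"op": "carry_out", "data": {
  "plan": [
    [0,0,3,0,0,0],
    [0,0,6,0,0,0],
    [0,0,9,0,0,0],
    [0,0,12,0,0,0],
    [0,0,15,0,0,0],
    [0,0,18,0,0,0],
    [0,0,20,0,0,0],
    [0,0,20,0,0,0]
  ]
}}

```text
clock: 14.95
position: [0.5036, -0.1546, 0.0643]
ee_rot: [-3.141, -0.0, 1.748]
contact_force: [-0.5, 1.5, -1.8]
opening: 0.0131
grip_force: 58.6
```

Request:
{"op": "carry_out", "data": {
  "plan": [
    [0,0,1,0,0,0],
    [0,0,2,0,0,0],
    [0,0,3,0,0,0],
    [0,0,4,0,0,0],
    [0,0,4,0,0,0],
    [0,0,4,0,0,0],
    [0,0,4,0,0,0],
    [0,0,4,0,0,0]
  ]
}}

```text
clock: 15.95
position: [0.5039, -0.1547, 0.0605]
ee_rot: [3.142, 0.0, 1.748]
contact_force: [-0.9, 0.2, -0.7]
opening: 0.0128
grip_force: 58.6
```

Request:
{"op": "carry_out", "data": {
  "plan": [
    [0,0,1,0,0,0],
    [0,0,2,0,0,0],
    [0,0,3,0,0,0],
    [0,0,3,0,0,0],
    [0,0,3,0,0,0],
    [0,0,3,0,0,0],
    [0,0,3,0,0,0],
    [0,0,3,0,0,0]
  ]
}}

```text
clock: 16.95
position: [0.5041, -0.1548, 0.0585]
ee_rot: [3.141, 0.0, 1.748]
contact_force: [-1.7, 1.3, 6.4]
opening: 0.0129
grip_force: 59.7
```

Request:
{"op": "carry_out", "data": {
  "plan": [
    [0,0,1,0,0,0],
    [0,0,2,0,0,0],
    [0,0,2,0,0,0],
    [0,0,2,0,0,0],
    [0,0,2,0,0,0],
    [0,0,2,0,0,0],
    [0,0,2,0,0,0],
    [0,0,2,0,0,0]
  ]
}}

```text
clock: 17.95
position: [0.5042, -0.1548, 0.0574]
ee_rot: [3.141, 0.0, 1.748]
contact_force: [-3.6, 0.8, 11.8]
opening: 0.013
grip_force: 60.4
```

Contact at about z 0.0595, which matches the top of a stop wall (h≈51 mm). Now turning backwards under light pressure.

Request:
{"op": "carry_out", "data": {
  "plan": [
    [0,-0.3,-0.5,0,0,-2],
    [0,-0.4,-0.5,0,0,-4],
    [-0.1,-0.5,-0.5,0,0,-6],
    [-0.2,-0.6,-0.5,0,0,-8],
    [-0.2,-0.6,-0.5,0,0,-8],
    [-0.2,-0.6,-0.5,0,0,-8],
    [-0.2,-0.6,-0.5,0,0,-8],
    [-0.2,-0.6,-0.5,0,0,-8]
  ]
}}

```text
clock: 18.95
position: [0.5049, -0.1555, 0.0578]
ee_rot: [3.139, 0.002, 1.887]
contact_force: [-0.8, 0.0, 7.9]
opening: 0.0128
grip_force: 59.9
```

```bash
python3 -c "
from h import *
s=sense();print(np.round(s['contact_force'],1),np.round(s['torque'],2),np.round(s['position'],4),np.degrees(s['ee_rot'][2]))"
```

```text
[-0.8  0.   7.9] [0.14 0.22 0.01] [ 0.5049 -0.1555  0.0578] 108.14218768355198
```

Request:
{"op": "carry_out", "data": {
  "plan": [
    [0,-0.1,0,0,0,-2],
    [0,-0.1,0,0,0,-4],
    [-0.1,-0.2,0,0,0,-6],
    [-0.1,-0.3,0,0,0,-8],
    [-0.1,-0.3,0,0,0,-8],
    [-0.1,-0.3,0,0,0,-8],
    [-0.1,-0.3,0,0,0,-8],
    [-0.1,-0.3,0,0,0,-8]
  ]
}}

```text
clock: 19.95
position: [0.5031, -0.1551, 0.0559]
ee_rot: [3.141, -0.0, 2.027]
contact_force: [2.6, -0.4, -1.8]
opening: 0.0128
grip_force: 58.6
```

Request:
{"op": "carry_out", "data": {
  "plan": [
    [0,-0.1,0,0,0,-2],
    [0,-0.1,0,0,0,-4],
    [-0.1,-0.2,0,0,0,-6],
    [-0.1,-0.3,0,0,0,-8],
    [-0.1,-0.3,0,0,0,-8],
    [-0.1,-0.3,0,0,0,-8],
    [-0.1,-0.3,0,0,0,-8],
    [-0.1,-0.3,0,0,0,-8]
  ]
}}

```text
clock: 20.95
position: [0.5027, -0.1553, 0.056]
ee_rot: [-3.141, -0.0, 2.167]
contact_force: [0.5, -0.1, -1.1]
opening: 0.0131
grip_force: 58.6
```

It came off the wall top. I'll lower onto the ridges.

Request:
{"op": "carry_out", "data": {
  "plan": [
    [0,0,0.5,0,0,0],
    [0,0,1,0,0,0],
    [0,0,1.5,0,0,0],
    [0,0,2,0,0,0],
    [0,0,2,0,0,0],
    [0,0,2,0,0,0],
    [0,0,2,0,0,0],
    [0,0,2,0,0,0]
  ]
}}

```text
clock: 21.95
position: [0.5028, -0.1554, 0.0546]
ee_rot: [-3.142, -0.0, 2.167]
contact_force: [-0.8, 0.0, 5.5]
opening: 0.0133
grip_force: 59.6
```

Request:
{"op": "carry_out", "data": {
  "plan": [
    [0,-0.1,0.5,0,0,-2],
    [0,-0.1,0.5,0,0,-4],
    [-0.1,-0.2,0.5,0,0,-6],
    [-0.1,-0.3,0.5,0,0,-8],
    [-0.1,-0.3,0.5,0,0,-8],
    [-0.1,-0.3,0.5,0,0,-8],
    [-0.1,-0.3,0.5,0,0,-8],
    [-0.1,-0.3,0.5,0,0,-8]
  ]
}}

```text
clock: 22.95
position: [0.5034, -0.1559, 0.0545]
ee_rot: [3.141, 0.001, 2.307]
contact_force: [-0.4, 0.4, 6.3]
opening: 0.0129
grip_force: 59.7
```

Request:
{"op": "carry_out", "data": {
  "plan": [
    [0,-0.1,0,0,0,-2],
    [0,-0.1,0,0,0,-4],
    [-0.1,-0.2,0,0,0,-6],
    [-0.1,-0.3,0,0,0,-8],
    [-0.1,-0.3,0,0,0,-8],
    [-0.1,-0.3,0,0,0,-8],
    [-0.1,-0.3,0,0,0,-8],
    [-0.1,-0.3,0,0,0,-8]
  ]
}}

```text
clock: 23.95
position: [0.5036, -0.1563, 0.0546]
ee_rot: [3.141, 0.002, 2.446]
contact_force: [0.2, 0.4, 6.0]
opening: 0.013
grip_force: 59.7
```

Request:
{"op": "carry_out", "data": {
  "plan": [
    [0,-0.1,0.3,0,0,-2],
    [0,-0.1,0.3,0,0,-4],
    [-0.1,-0.2,0.3,0,0,-6],
    [-0.1,-0.3,0.3,0,0,-8],
    [-0.1,-0.3,0.3,0,0,-8],
    [-0.1,-0.3,0.3,0,0,-8],
    [-0.1,-0.3,0.3,0,0,-8],
    [-0.1,-0.3,0.3,0,0,-8]
  ]
}}

```text
clock: 24.95
position: [0.5037, -0.1568, 0.0545]
ee_rot: [3.141, 0.003, 2.586]
contact_force: [0.5, 0.8, 7.0]
opening: 0.0131
grip_force: 59.7
```

Request:
{"op": "carry_out", "data": {
  "plan": [
    [0,-0.1,0,0,0,-2],
    [0,-0.1,0,0,0,-4],
    [-0.1,-0.2,0,0,0,-6],
    [-0.1,-0.3,0,0,0,-8],
    [-0.1,-0.3,0,0,0,-8],
    [-0.1,-0.3,0,0,0,-8],
    [-0.1,-0.3,0,0,0,-8],
    [-0.1,-0.3,0,0,0,-8]
  ]
}}

```text
clock: 25.95
position: [0.5038, -0.1572, 0.0545]
ee_rot: [3.142, 0.003, 2.725]
contact_force: [0.9, 0.5, 6.5]
opening: 0.0132
grip_force: 59.7
```

Request:
{"op": "carry_out", "data": {
  "plan": [
    [0,-0.1,0.2,0,0,-2],
    [0,-0.1,0.2,0,0,-4],
    [-0.1,-0.2,0.2,0,0,-6],
    [-0.1,-0.3,0.2,0,0,-8],
    [-0.1,-0.3,0.2,0,0,-8],
    [-0.1,-0.3,0.2,0,0,-8],
    [-0.1,-0.3,0.2,0,0,-8],
    [-0.1,-0.3,0.2,0,0,-8]
  ]
}}

```text
clock: 26.95
position: [0.5027, -0.1564, 0.0527]
ee_rot: [3.141, 0.001, 2.865]
contact_force: [4.5, 2.4, 0.9]
opening: 0.0131
grip_force: 59.0
```

Request:
{"op": "carry_out", "data": {
  "plan": [
    [0,-0.1,0,0,0,-2],
    [0,-0.1,0,0,0,-4],
    [-0.1,-0.2,0,0,0,-6],
    [-0.1,-0.3,0,0,0,-8],
    [-0.1,-0.3,0,0,0,-8],
    [-0.1,-0.3,0,0,0,-8],
    [-0.1,-0.3,0,0,0,-8],
    [-0.1,-0.3,0,0,0,-8]
  ]
}}

```text
clock: 27.95
position: [0.5029, -0.1566, 0.0527]
ee_rot: [3.14, 0.001, 3.003]
contact_force: [5.6, 2.8, -0.6]
opening: 0.0131
grip_force: 58.7
```

It dropped at yaw ~164°, so the lugs are over the slots. Pressing down for the click.

Request:
{"op": "carry_out", "data": {
  "plan": [
    [-0.4,0.2,1,0,0,0],
    [-0.4,0.2,2,0,0,0],
    [-0.4,0.2,3,0,0,0],
    [-0.4,0.2,4,0,0,0],
    [-0.4,0.2,5,0,0,0],
    [-0.4,0.2,6,0,0,0],
    [-0.4,0.2,6,0,0,0],
    [-0.4,0.2,6,0,0,0]
  ]
}}

```text
clock: 28.95
position: [0.5034, -0.1565, 0.0491]
ee_rot: [3.14, 0.001, 3.004]
contact_force: [0.9, 4.8, 14.9]
opening: 0.0128
grip_force: 61.0
```

```bash
python3 -c "
from h import *
s=sense();print(np.round(s['contact_force'],1),np.round(s['torque'],2),np.round(s['position'],4),np.degrees(s['ee_rot'][2]),np.round(s['joint_pos'],2))"
```

```text
[ 0.9  4.8 14.9] [ 0.95 -0.2  -0.33] [ 0.5034 -0.1565  0.0491] 172.115240292721 [-0.39  0.31  1.96  0.    0.86 -1.82]
```

Torque −0.33 Nm shows the lugs are rubbing the wall at the end of the backward turn. I'll ease 3° forward and re-centre.

Request:
{"op": "carry_out", "data": {
  "plan": [
    [0.1,0.3,0,0,0,1.5],
    [0.1,0.6,0,0,0,3],
    [0.1,0.6,0,0,0,3],
    [0.1,0.6,0,0,0,3],
    [0.1,0.6,0,0,0,3],
    [0.1,0.6,0,0,0,3],
    [0.1,0.6,0,0,0,3],
    [0.1,0.6,0,0,0,3]
  ]
}}

```text
clock: 29.95
position: [0.5031, -0.1565, 0.0477]
ee_rot: [3.142, 0.001, 2.953]
contact_force: [3.8, 2.1, 5.5]
opening: 0.0132
grip_force: 59.6
```

```bash
cat > q.py <<'E'
from h import *
s=sense();print(np.round(s['contact_force'],1),np.round(s['torque'],2),np.round(s['position'],4),np.degrees(s['ee_rot'][2]))
E
python3 q.py
```

```text
[3.8 2.1 5.5] [ 0.51 -0.67 -0.13] [ 0.5031 -0.1565  0.0477] 169.20012080743382
```

Request:
{"op": "carry_out", "data": {
  "plan": [
    [-0.4,0.2,1,0,0,0],
    [-0.4,0.2,2,0,0,0],
    [-0.4,0.2,3,0,0,0],
    [-0.4,0.2,4,0,0,0],
    [-0.4,0.2,4,0,0,0],
    [-0.4,0.2,4,0,0,0],
    [-0.4,0.2,4,0,0,0],
    [-0.4,0.2,4,0,0,0]
  ]
}}

```text
clock: 30.95
position: [0.5031, -0.1565, 0.0436]
ee_rot: [-3.141, -0.0, 2.953]
contact_force: [2.8, 1.3, 5.6]
opening: 0.0129
grip_force: 59.7
```

```bash
python3 q.py
```

```text
[2.8 1.3 5.6] [ 0.34 -0.47 -0.1 ] [ 0.5031 -0.1565  0.0436] 169.21319492088952
```

Clicked down: h≈35 mm, a drop of about 12 mm from the ridges. Now turning forwards.

Request:
{"op": "carry_out", "data": {
  "plan": [
    [-0.1,0.1,-0.5,0,0,3],
    [-0.1,0.2,-0.8,0,0,6],
    [-0.1,0.4,-0.8,0,0,9],
    [0,0.5,-0.8,0,0,12],
    [0,0.6,-0.8,0,0,15],
    [0.1,0.7,-0.8,0,0,18],
    [0.1,0.7,-0.8,0,0,18],
    [0.1,0.7,-0.8,0,0,18]
  ]
}}

```text
clock: 31.95
position: [0.5021, -0.1557, 0.0438]
ee_rot: [-3.141, -0.002, 2.64]
contact_force: [0.7, 1.6, 5.8]
opening: 0.0134
grip_force: 59.6
```

```bash
python3 q.py
```

```text
[0.7 1.6 5.8] [ 0.21 -0.22 -0.08] [ 0.5021 -0.1557  0.0438] 151.25332354618712
```

Request:
{"op": "carry_out", "data": {
  "plan": [
    [0,0.1,0,0,0,3],
    [0,0.2,-0.2,0,0,6],
    [0.1,0.4,-0.4,0,0,9],
    [0.1,0.5,-0.4,0,0,12],
    [0.1,0.6,-0.4,0,0,15],
    [0.2,0.7,-0.4,0,0,18],
    [0.2,0.7,-0.4,0,0,18],
    [0.2,0.7,-0.4,0,0,18]
  ]
}}

```text
clock: 32.95
position: [0.5023, -0.1549, 0.044]
ee_rot: [-3.14, -0.001, 2.325]
contact_force: [0.5, 0.2, 5.4]
opening: 0.0128
grip_force: 59.6
```

```bash
python3 q.py
```

```text
[0.5 0.2 5.4] [ 0.12 -0.06 -0.09] [ 0.5023 -0.1549  0.044 ] 133.23842026428676
```

Request:
{"op": "carry_out", "data": {
  "plan": [
    [0,0.1,0,0,0,2],
    [0,0.2,-0.2,0,0,4],
    [0,0.3,-0.4,0,0,7],
    [0.1,0.4,-0.5,0,0,10],
    [0.1,0.5,-0.5,0,0,13],
    [0.1,0.6,-0.5,0,0,15],
    [0.1,0.6,-0.5,0,0,15],
    [0.1,0.6,-0.5,0,0,15]
  ]
}}

```text
clock: 33.95
position: [0.5036, -0.1545, 0.0447]
ee_rot: [-3.141, 0.0, 2.062]
contact_force: [0.3, -0.2, 3.7]
opening: 0.0132
grip_force: 59.5
```

```bash
python3 q.py
```

```text
[ 0.3 -0.2  3.7] [-0.06  0.06 -0.03] [ 0.5036 -0.1545  0.0447] 118.16020704868056
```

Request:
{"op": "carry_out", "data": {
  "plan": [
    [0,0,0,0,0,1],
    [0,0,0,0,0,2],
    [0,0.1,0,0,0,3],
    [0,0.1,0,0,0,4],
    [0,0.2,0,0,0,5],
    [0,0.2,0,0,0,5],
    [0,0.2,0,0,0,5],
    [0,0.2,0,0,0,5]
  ]
}}

```text
clock: 34.95
position: [0.504, -0.1545, 0.0448]
ee_rot: [3.141, 0.0, 1.975]
contact_force: [-0.1, -1.1, 4.8]
opening: 0.013
grip_force: 59.4
```

```bash
python3 q.py
```

```text
[-0.1 -1.1  4.8] [-0.17 -0.13  0.08] [ 0.504  -0.1545  0.0448] 113.1541303645668
```

Torque is beginning to rise (+0.08 Nm). I'll make small steps to the stop.

Request:
{"op": "carry_out", "data": {
  "plan": [
    [0,0,0,0,0,0.5],
    [0,0,0,0,0,1],
    [0,0,0,0,0,1.5],
    [0,0.1,0,0,0,2],
    [0,0.1,0,0,0,2.5],
    [0,0.1,0,0,0,2.5],
    [0,0.1,0,0,0,2.5],
    [0,0.1,0,0,0,2.5]
  ]
}}

```text
clock: 35.95
position: [0.5042, -0.1546, 0.0448]
ee_rot: [3.141, 0.001, 1.931]
contact_force: [1.5, -3.8, 2.8]
opening: 0.013
grip_force: 59.3
```

```bash
python3 q.py
```

```text
[ 1.5 -3.8  2.8] [-0.6  -0.34  0.22] [ 0.5042 -0.1546  0.0448] 110.6622124244269
```

It's at the stop: torque 0.22 Nm, about 60° turned, h≈36.5 mm. Releasing and backing off upwards.

Request:
{"op": "carry_out", "data": {
  "plan": [
    [0,0,0,0,0,0],
    [0,0,0,0,0,0],
    [0,0,0,0,0,0],
    [0,0,0,0,0,0],
    [0,0,0,0,0,0],
    [0,0,0,0,0,0],
    [0,0,0,0,0,0],
    [0,0,0,0,0,0]
  ],
  "claw": 0.5
}}

```text
clock: 36.95
position: [0.5039, -0.1543, 0.0447]
ee_rot: [-3.142, -0.0, 1.931]
contact_force: [0.6, -0.3, 0.5]
opening: 0.0427
grip_force: 0.0
```

Request:
{"op": "carry_out", "data": {
  "plan": [
    [0,0,-5,0,0,0],
    [0,0,-20,0,0,0],
    [0,0,-45,0,0,0],
    [0,0,-70,0,0,0],
    [0,0,-100,0,0,0],
    [0,0,-120,0,0,0],
    [0,0,-120,0,0,0],
    [0,0,-120,0,0,0]
  ]
}}

```text
clock: 37.95
position: [0.5035, -0.1541, 0.1645]
ee_rot: [-3.141, -0.0, 1.931]
contact_force: [-0.3, -0.5, 0.1]
opening: 0.0428
grip_force: 0.0
```

```bash
python3 - <<'E'
from h import *
c=cam("wrist");s=cam("scene")
m,st,ce=redmask(c);print(st,ce);m,st2,ce2=redmask(s);print(st2,ce2,"red tri (expect z~.0925)",tri([ray(c,ce),ray(s,ce2)]))
x,y=int(ce2[0]),int(ce2[1])
save("f.png",np.hstack([cv2.resize(c["image"],(480,360)),cv2.resize(s["image"][y-30:y+42,x-32:x+32],(320,360),interpolation=cv2.INTER_CUBIC)]))
E
```

```text
[ 245  159   20   64 1174] [254.91482112 190.13713799]
[200 179  13  14 136] [205.89705882 185.53676471] red tri (expect z~.0925) [ 0.50511695 -0.15658769  0.09434652]
```

View pics/f.png

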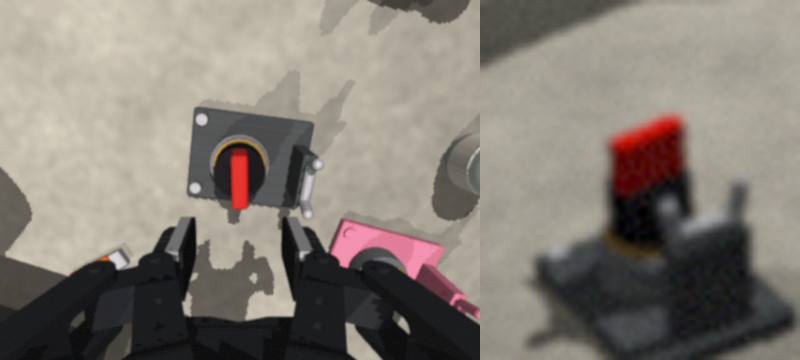

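The knob stands upright on the dark clamp's stud (wrist view (240,178)), still at the angle where I released it. The red part triangulates to z 0.094 against 0.0925 expected when home; sprung up it would be about 8 mm higher. Handing in.

```bash
python3 -c "
from bench import *
print(job_done())"
```

```text
the job is handed in; nothing more can be done
None
```

The red knob is on the dark clamp's stud: turned backwards until it clicked, then about 60° forwards to the stop and released. I handed the job in about 38 s into the 72 s limit; no verdict was returned.

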